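Slide the hand-rest bridge home into its notches over the mosaic

TASK

The wooden hand-rest bridge over the mosaic panel has been left standing over the finished flower half. With your fingertips push it along its two rails, towards the bare half, until you feel it drop into the locating notches at the red index marks, and leave it sitting level and fully down at both ends. Only slide it, never lift it, and do not touch the mosaic below or disturb the loose tesserae and the other things on the table.

Things in the scene. Friction and masses are not known exactly. Their poses are not given: they have to be found in the camera images.
- frame: Setting frame fixed to the bench: plywood base 320 (x, across the rails) x 460 (y, along the rails) x 12 mm with two straight aluminium rails 440 mm long and 24 mm wide, centre lines at x = -120 and +120 mm, tops 52 mm above the table. Black end stops 12 mm long and 10 mm high stand on the rail ends. Origin: centre of its underside, on the table (z = 0); z up.
- seat (a point): Where the bridge's origin rests when all four feet are down in the notches: frame centre, half way along the rails, level with the red index marks on the plywood, 44 mm above the table. Axes as the frame. Notches are 21 mm wide along the rail and 8 mm deep: in each rail one in its inner half at y = -30 mm and one in its outer half at y = +30 mm.
- bridge: Loose hand-rest bridge, 0.25 to 0.5 kg: pale wooden board with cork pad, 279 mm long (x, across the rails), 100 mm wide (y, along them; too wide to grip), 15 mm thick. Origin at its middle, at the soles of its feet; z up. Underside 14 mm, top 29 mm above the origin. Riding on the rails the origin is 52 mm above the table, seated 44 mm. It starts 60 to 140 mm from the seat, on either side.
- bridge_left (a point): Middle of the bridge's long left (+y) edge, at half the board's thickness: 73.5 mm above the table riding, 65.5 mm seated. A sideways push of 1 to 5 N here slides the bridge to -y; friction only, no spring. Four feet underneath, 16 mm long and 8 mm wide, at y = -30 and +30 mm; each meets only its own notch, with 5 mm of room along the rail in all.
- bridge_right (a point): The same on its right (-y) long edge: a push here slides it to +y. Cheeks 90 mm long hang outside the rails with 1.5 mm of play a side, so the bridge can stand askew by up to 2 degrees and one end can drop before the other; pushing on, or pushing near the lagging end, brings that end in too.
- bridge_near (a point): Point on the bridge's top face at the centre of its end nearer the robot (local x = -120 mm, above the near rail), at the red line. 81 mm above the table while riding, 73 mm when this end is down.
- bridge_far (a point): The same at the end farther from the robot (local x = +120 mm, above the far rail).
- mosaic_done: Finished half of the panel, fixed, a flower of coloured tesserae, 194 x 170 mm, lying between the rails on one side of the notches (its centre 100 mm from seat along the rails, either side). Origin at the centre of its underside, 12 mm above the table; its top is 8 mm higher. Not to be touched.
- mosaic_bare: Half-started other half of the panel, pale plaster with a drawn outline, the same size and height, on the other side of the notches. Not to be touched.
- tessera_red: Loose terracotta tessera 18 x 18 x 10 mm lying on the bare half, its top 28 mm above the table. Origin at the centre of its underside. Leave it.
- tessera_gold: Loose gold tessera, same size, on the bare half. Leave it.
- clear_tub: Clear tub of grey tesserae, 130 (x) x 90 (y) x 55 mm, loose on the table just beyond the frame's left (+y) end. Origin at the centre of its underside. Leave it.
- tin: Small open tin with a red band, 84 mm across and 45 mm high, loose on the table just beyond the frame's right (-y) end. Origin at the centre of its underside. Leave it.
- nippers: Red-handled tile nippers 190 mm long and 18 mm high, loose on the table along the frame's near side, towards the robot. Leave them.
- blue_tub: Blue tub of tesserae, 200 x 150 x 85 mm, loose at the left of the table. Leave it.
- card_box: Cardboard box of tesserae, 200 (x) x 90 (y) x 50 mm, loose at the right. Leave it.
- spatula: Spatula 200 mm long lying loose on the left, towards the robot. Leave it.

How it is judged:
By the outcome, as a careful person would: the job done as asked, in the order asked, and still so for the second after the job is handed in, with the robot touching nothing.
It also fails if it takes over 38 s, if anything falls off the work surface, if the arm or the gripper's body presses on something with over 40 N, if the wrist force passes 120 N, or if a joint passes its speed limit or range.

ROBOT

A 6-joint arm with a two-finger parallel gripper is mounted at the origin on the work surface. World frame = base frame: x ahead of the robot, y to its left, z up, the work surface at z = 0. Lengths are in m, angles in rad, forces in N, time in s.
With the tool pointing down it reaches from about 0.325 to 0.85 m from the base axis. Payload 4.4 kg.
Tool frame: the origin (TCP) lies at the centre of the arm's flange, where the gripper is bolted on; the fingertips stand 199 mm ahead of it and the grasp point (between the pads) lies 180 mm ahead of it; z points along the fingers, y is the line along which they close (so a half turn about z gives the same grasp; the last joint's range is limited). The gripper opens to 94 mm and grips with 3 to 60 N. Pads are 16 mm wide; open, the fingers measure 119 mm over their backs; the gripper's body (75 mm by 177 mm) begins 78 mm behind the grasp point.
Start: joints at [-1.379, 0.207, 1.542, -0, 1.393, -0.15], TCP at [0.193, -0.542, 0.405] pointing down, gripper open.
Joint ranges: [-2.73, 2.73], [-0.86, 2.22], [0.23, 2.46], [-1.11, 4.25], [0.08, 2.63], [-2.82, 2.82]. Speed limits (rad/s): [2.79, 2.79, 3.14, 3.14, 3.14, 3.14].

INTERFACE

Orientations are given as [roll, pitch, yaw] about the fixed x, y, z axes, in that order (R = Rz(yaw) Ry(pitch) Rx(roll)).
In Python, from bench import r gives the robot as it stands.
- The arm moves only by the shell command python3 -m inch 'ROWS' [FORCE]. ROWS is JSON, a list of rows, each an object with "gripper": the finger opening in m, from 0 to 0.094; "slide": the shift along the tool's x, y, z in m, a list of three; "yaw": the turn about the tool's z in rad. In form: [{"gripper": gripper, "slide": [dx, dy, dz], "yaw": yaw}, ...]. A call has 1 to 10 rows; each row shifts and turns the commanded pose from where the row before left it, along the tool's axes as they then stand; what a row does not reach is not made up. A row lasts 1/10 s, in which the tool goes at most 50 mm and 8.59 degrees, less where a joint would pass 70% of its speed; a pose out of reach is approached as far as the arm can. A call is refused whole if a number of a shift passes 0.05 or a number of a turn 0.15, either way. A call with a gripper value outside its range is refused whole. The fingers move at their own pace and stop on an object; FORCE is the grip in N (left out, the last holds). Time passes only in rows, so rows that do not move let the fingers close. It gives the time, the measured TCP pose, the force, the opening and the grip force at its end, in the units of the state.
- r.read_state(): the state, without advancing time (a new reading comes with each control period).
- r.get_image(name): name is "side" or "top"; returns a dict with "color" (480x640x3 uint8, red, green, blue), "fov_y" (degrees; the focal length in pixels is half the picture's height over the tangent of half this angle, whatever the lens; pixels are square), "cx", "cy" (the principal point, pixels), "origin" and "rotation" of the camera in the world. Camera axes: x right, y down, z forward; pixel columns grow to the right and rows downward; lengths in m; the calibration is good to about 2 mm. A picture is of the moment at which its call begins. There is no depth.
- r.sign_off(): hands the job in; it is judged then, once.
The state is a dict: "clock": time; "q": joint angles; "dq": joint speeds; "tau": joint torques, N m; "position": TCP position; "eef_rot": TCP orientation; "force": force on the tool from outside, world axes, zero at the start; "wrist_torque": the same for the moment, N m; "opening": finger opening in m; "grip_force": force on a finger pad.
Only numpy, scipy, OpenCV 4.12 (cv2) and the standard library are available. Lean on these libraries where they do the work, as an engineer would, in place of code of your own. Each camera call takes 0.05 s, during which the arm holds its last target. There are 200 camera calls.

## Working session

There is one attempt and no reset: what is moved stays moved. The work goes in short steps, Python scripts to look and compute and a shell command to move; the robot and the scene stay as the last step left them, time stands still between calls to the robot, and variables do not carry over. Pictures are saved under pics/ and viewed, at most 13 in all, crops included, and the job is handed in when it is done.

```bash
mkdir -p pics; cat > h.py <<'E'
import numpy as np,cv2
from bench import r
def ray(im,u,v,z):
    f=240/np.tan(np.radians(im["fov_y"])/2)
    d=np.array(im["rotation"])@np.array([(u-im["cx"])/f,(v-im["cy"])/f,1]);o=np.array(im["origin"])
    return o+d*(z-o[2])/d[2]
def proj(im,p):
    f=240/np.tan(np.radians(im["fov_y"])/2)
    c=np.array(im["rotation"]).T@(np.array(p)-np.array(im["origin"]))
    return f*c[0]/c[2]+im["cx"],f*c[1]/c[2]+im["cy"]
def save(im,n): cv2.imwrite("pics/"+n,im["color"][:,:,::-1])
E
python3 - <<'E'
from h import *
for n in("top","side"):
    im=r.get_image(n);save(im,n+"0.png");print(n,im["fov_y"],im["cx"],im["cy"],im["origin"],np.round(im["rotation"],3).tolist())
s=r.read_state();print(s["position"],s["eef_rot"],s["clock"])
E
```

```text
top 53.45892185150187 319.6390652872423 230.8046074565922 [0.46247308 0.02900074 1.28649551] [-3.096, -0.011, -1.545]
side 46.85120258475598 324.68388444541836 240.05722224008687 [0.23416282 1.53260072 0.89552362] [-2.06, -0.019, -2.946]
[ 0.19264969 -0.54141588  0.40360978] [-3.13956225e+00 -2.88924566e-04  3.41753919e-01] 0.1
```

View pics/top0.png

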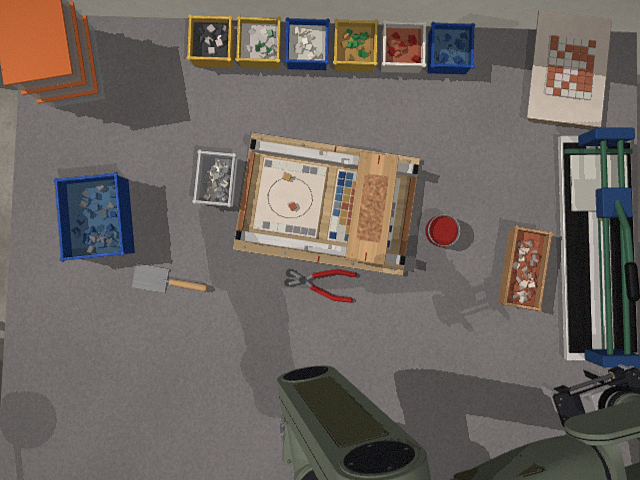

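View pics/side0.png

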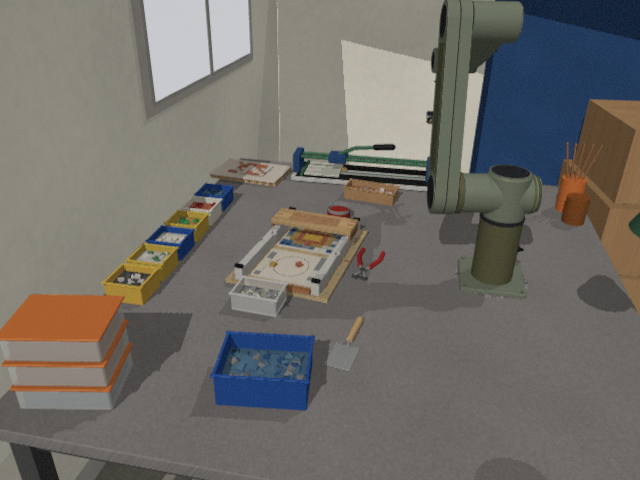

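The bridge (top view: board about x 357–396, y 152–262) stands at the -y side over the flower, so I push it towards +y from its right edge. The frame spans about (250,133), (423,158), (405,275) and (234,250), and the tin is at (443,230).

```bash
sed -i 's/np.array(im\["rotation"\])/RM(im)/g' h.py; sed -i '2a from scipy.spatial.transform import Rotation as Ro\ndef RM(im): return Ro.from_euler("xyz",im["rotation"]).as_matrix()' h.py
python3 - <<'E'
from h import *
im=r.get_image("top");c=im["color"][120:290,220:470,::-1]
cv2.imwrite("pics/topc.png",cv2.resize(c,None,fx=3.2,fy=3.2,interpolation=cv2.INTER_CUBIC))
for p in[(250,133),(423,158),(405,275),(234,250)]: print(ray(im,*p,.012).round(3))
E
```

```text
[0.781 0.21  0.012]
[ 0.726 -0.258  0.012]
[ 0.409 -0.215  0.012]
[0.464 0.243 0.012]
```

View pics/topc.png

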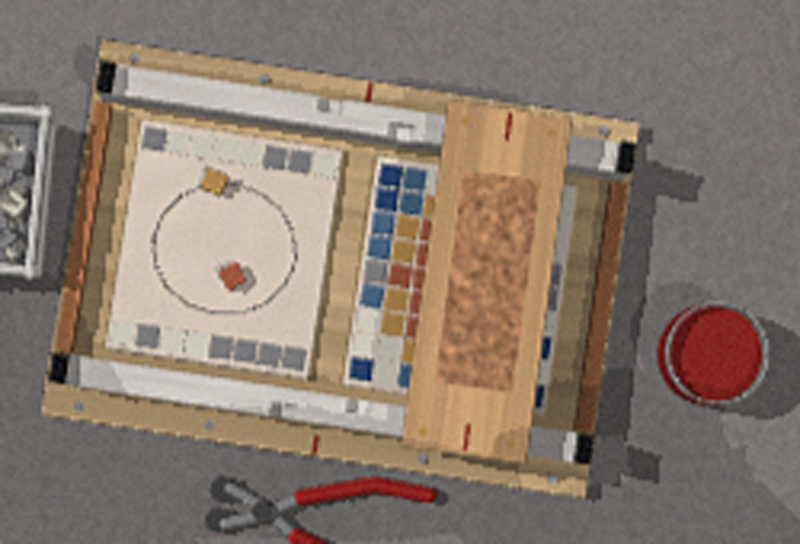

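The crop shows the red index marks at crop px (369,92) and (316,445), and the bridge's marks at (508,125) and (466,437). The gap on its right side is free. Next I work out the poses.

```bash
python3 - <<'E'
from h import *
im=r.get_image("top")
P=lambda u,v,z: ray(im,220+u/3.2,120+v/3.2,z)
f=P(369,92,.012);n=P(316,445,.012);print("idx",f,n)
c=np.mean([ray(im,*p,.012) for p in[(250,133),(423,158),(405,275),(234,250)]],0);print("ctr",c)
d=(f-n)[:2];th=np.arctan2(d[1],d[0]);print("yaw",th)
ex=np.array([np.cos(th),np.sin(th)]);ey=np.array([-ex[1],ex[0]])
s=((f+n)/2)[:2];print("seat",s)
for a in[(508,125,.081),(466,437,.081),(448,100,.081),(572,113,.081),(527,462,.081),(402,448,.081),(608,180,.012),(590,450,.062),(630,155,.062)]:
    p=P(*a)[:2];print(a,p,"local",(p-s)@ex,(p-s)@ey)
st=r.read_state();print(st["position"],st["eef_rot"],np.degrees(th))
R=Ro.from_euler("xyz",st["eef_rot"]).as_matrix();print(R.round(3))
E
```

```text
idx [ 0.74408944 -0.02077403  0.012     ] [0.44574898 0.0163269  0.012     ]
ctr [ 0.59481383 -0.00504051  0.012     ]
yaw -0.12372249568799727
seat [ 0.59491921 -0.00222356]
(508, 125, 0.081) [ 0.70538546 -0.12964428] local 0.12534648125734918 -0.1128144136670544
(466, 437, 0.081) [ 0.45596562 -0.1013327 ] local -0.1256606761314458 -0.11549942031006595
(448, 100, 0.081) [ 0.7241674  -0.08129832] local 0.13801861460968104 -0.06252017891219806
(572, 113, 0.081) [ 0.71646496 -0.18062572] local 0.1426327642917271 -0.16203886177960333
(527, 462, 0.081) [ 0.43747167 -0.14998085] local -0.13800973354370086 -0.16605799756324077
(402, 448, 0.081) [ 0.44600981 -0.05093635] local -0.14175965337707777 -0.06671690812623754
(608, 180, 0.012) [ 0.67490743 -0.22403433] local 0.10674982019694332 -0.21024415659636164
(590, 450, 0.062) [ 0.44796979 -0.20328231] local -0.12101408050997467 -0.2176564817215078
(630, 155, 0.062) [ 0.68745311 -0.23163213] local 0.12013722830018081 -0.21623565516011686
[ 0.19267902 -0.54151929  0.40392016] [-3.14015755e+00 -1.89909595e-04  3.41805229e-01] -7.088776833747771
[[ 0.942  0.335 -0.   ]
 [ 0.335 -0.942  0.001]
 [ 0.    -0.001 -1.   ]]
```

```bash
python3 -m inch '[{"gripper":0.094,"slide":[0.02,-0.0085,0],"yaw":0},{"gripper":0.094,"slide":[0.04,-0.017,0],"yaw":0},{"gripper":0.094,"slide":[0.04,-0.017,0],"yaw":0},{"gripper":0.094,"slide":[0.04,-0.017,0],"yaw":0},{"gripper":0.094,"slide":[0.04,-0.017,0],"yaw":0},{"gripper":0.094,"slide":[0.04,-0.017,0],"yaw":0},{"gripper":0.094,"slide":[0.04,-0.017,0],"yaw":0},{"gripper":0.094,"slide":[0.04,-0.017,0],"yaw":0},{"gripper":0.094,"slide":[0.04,-0.017,0],"yaw":0},{"gripper":0.094,"slide":[0.04,-0.017,0],"yaw":0}]'
python3 -m inch '[{"gripper":0.094,"slide":[0.04,-0.017,0],"yaw":0},{"gripper":0.094,"slide":[0.03,-0.013,0],"yaw":0},{"gripper":0.094,"slide":[0,0,0],"yaw":-0.1},{"gripper":0.094,"slide":[0,0,0],"yaw":-0.14},{"gripper":0.094,"slide":[0,0,0],"yaw":-0.14},{"gripper":0.094,"slide":[0,0,0],"yaw":-0.14},{"gripper":0.094,"slide":[0,0,0],"yaw":-0.14},{"gripper":0.094,"slide":[0,0,0],"yaw":-0.14},{"gripper":0.094,"slide":[0,0,0],"yaw":-0.14},{"gripper":0.094,"slide":[0,0,0],"yaw":-0.14}]'
cat >> h.py <<'E'
S=np.array([.5949,-.0022]);th=-.1237;ex=np.array([np.cos(th),np.sin(th)]);ey=np.array([-ex[1],ex[0]])
def where():
    s=r.read_state();d=np.array(s["position"][:2])-S
    R=Ro.from_euler("xyz",s["eef_rot"]).as_matrix()
    print("t",s["clock"],"local",(d@ex).round(4),(d@ey).round(4),"z",round(s["position"][2],4),"toolx err",round(np.arctan2(R[1,0],R[0,0])-th-np.pi/2,4),"F",np.round([s["force"][:2]@ex,s["force"][:2]@ey,s["force"][2]],2),"open",s["opening"])
E
python3 -c "from h import *; where()"
```

```text
clock: 1.2
position: [0.4976, -0.2607, 0.4046]
eef_rot: [3.142, 0.0, 0.342]
force: [-0.4, 0.3, 0.1]
opening: 0.0938
grip_force: 0.0
clock: 2.2
position: [0.5524, -0.2104, 0.4043]
eef_rot: [-3.141, -0.0, 1.428]
force: [-0.3, 0.2, 0.0]
opening: 0.0941
grip_force: 0.0
t 2.2 local -0.0165 -0.2119 z 0.4043 toolx err -0.0195 F [-0.36  0.21  0.  ] open 0.09407057198773754
```

```bash
python3 -m inch '[{"gripper":0.094,"slide":[0.02,0.0165,0],"yaw":-0.015},{"gripper":0.094,"slide":[0,0,0.02],"yaw":0},{"gripper":0.094,"slide":[0,0,0.02],"yaw":0},{"gripper":0.094,"slide":[0,0,0.02],"yaw":0},{"gripper":0.094,"slide":[0,0,0.02],"yaw":0},{"gripper":0.094,"slide":[0,0,0.02],"yaw":0},{"gripper":0.094,"slide":[0,0,0],"yaw":0}]'
python3 -c "
from h import *; where()
im=r.get_image('top');cv2.imwrite('pics/c1.png',cv2.resize(im['color'][120:290,220:470,::-1],None,fx=3.2,fy=3.2))"
```

```text
clock: 2.9
position: [0.5703, -0.1925, 0.3008]
eef_rot: [-3.134, -0.002, 1.437]
force: [-0.4, -0.0, -1.1]
opening: 0.0936
grip_force: 0.0
t 2.9 local -0.0009 -0.1918 z 0.3008 toolx err -0.0103 F [-0.44 -0.08 -1.15] open 0.09357735580547541
```

View pics/c1.png

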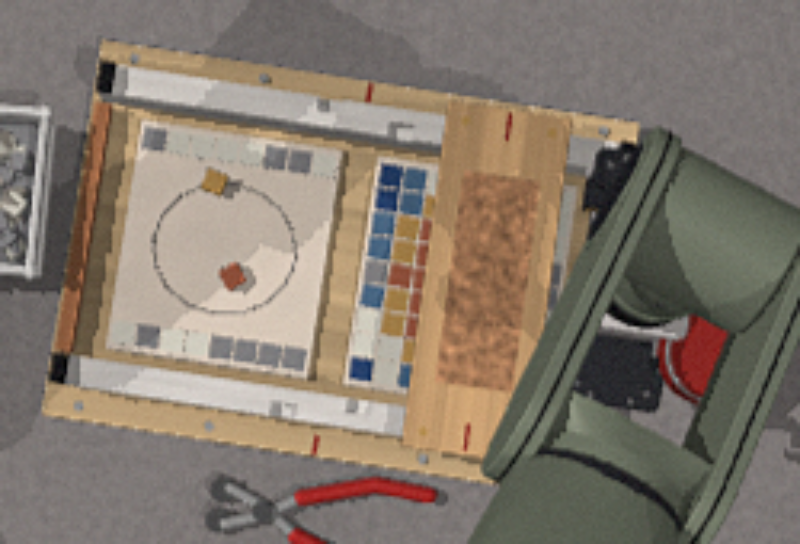

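The gripper is beyond the bridge's right edge (which runs about crop px x 530–570), between it and the frame end. I lower the fingertips to about 58 mm and start pushing.

```bash
python3 -m inch '[{"gripper":0.094,"slide":[0,0,0.015],"yaw":-0.01},{"gripper":0.094,"slide":[0,0,0.015],"yaw":0},{"gripper":0.094,"slide":[0,0,0.013],"yaw":0},{"gripper":0.094,"slide":[0,0,0],"yaw":0}]'
python3 -c "from h import *; where()"
python3 -m inch '[{"gripper":0.094,"slide":[0.006,0,0],"yaw":0},{"gripper":0.094,"slide":[0.006,0,0],"yaw":0},{"gripper":0.094,"slide":[0.004,0,0],"yaw":0},{"gripper":0.094,"slide":[0.004,0,0],"yaw":0},{"gripper":0.094,"slide":[0.004,0,0],"yaw":0}]'
python3 -c "from h import *; where()"
```

```text
clock: 3.35
position: [0.5707, -0.1926, 0.2587]
eef_rot: [-3.136, -0.002, 1.447]
force: [-1.2, -0.4, -0.4]
opening: 0.0938
grip_force: 0.0
t 3.35 local -0.0006 -0.1919 z 0.2587 toolx err -0.0003 F [-1.17 -0.51 -0.37] open 0.09381124310221821
clock: 3.85
position: [0.575, -0.1694, 0.2624]
eef_rot: [3.141, 0.002, 1.448]
force: [0.4, -2.9, 0.7]
opening: 0.0941
grip_force: 1.3
t 3.85 local 0.0009 -0.1684 z 0.2624 toolx err 0.0006 F [ 0.72 -2.78  0.68] open 0.09410221883081833
```

```bash
python3 -m inch '[{"gripper":0.094,"slide":[0.005,0,0.002],"yaw":0},{"gripper":0.094,"slide":[0.008,0,0],"yaw":0},{"gripper":0.094,"slide":[0.008,0,0],"yaw":0},{"gripper":0.094,"slide":[0.008,0,0],"yaw":0},{"gripper":0.094,"slide":[0.008,0,0],"yaw":0},{"gripper":0.094,"slide":[0.008,0,0],"yaw":0},{"gripper":0.094,"slide":[0.008,0,0],"yaw":0},{"gripper":0.094,"slide":[0.008,0,0],"yaw":0},{"gripper":0.094,"slide":[0.008,0,0],"yaw":0},{"gripper":0.094,"slide":[0.005,0,0],"yaw":0}]'
python3 -c "
from h import *; where()
im=r.get_image('top');cv2.imwrite('pics/c2.png',cv2.resize(im['color'][120:290,220:470,::-1],None,fx=3.2,fy=3.2))"
```

```text
clock: 4.85
position: [0.5839, -0.095, 0.2595]
eef_rot: [-3.141, -0.0, 1.447]
force: [-1.5, -3.7, 3.7]
opening: 0.0943
grip_force: 2.3
t 4.85 local 0.0005 -0.0934 z 0.2595 toolx err 0.0003 F [-0.99 -3.83  3.68] open 0.09431751703715567
```

View pics/c2.png

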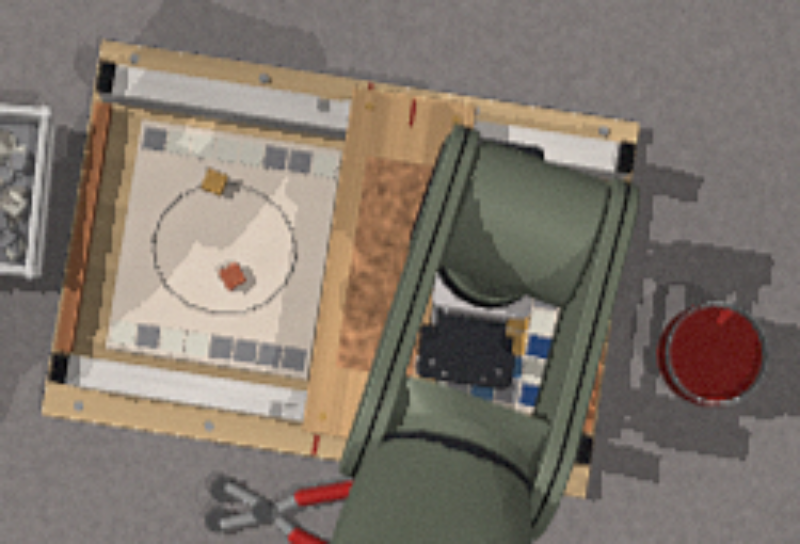

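The bridge has moved squarely. Its far mark is at (413,110) against the index mark at (369,92), so about 35 mm remain. From here I push slowly.

```bash
python3 -m inch '[{"gripper":0.094,"slide":[0.003,0,0],"yaw":0},{"gripper":0.094,"slide":[0.003,0,0],"yaw":0},{"gripper":0.094,"slide":[0.003,0,0],"yaw":0},{"gripper":0.094,"slide":[0.003,0,0],"yaw":0},{"gripper":0.094,"slide":[0.003,0,0],"yaw":0},{"gripper":0.094,"slide":[0.003,0,0],"yaw":0},{"gripper":0.094,"slide":[0.003,0,0],"yaw":0},{"gripper":0.094,"slide":[0.003,0,0],"yaw":0}]'
python3 -c "from h import *; where()"
python3 -m inch '[{"gripper":0.094,"slide":[0.002,0,0],"yaw":0},{"gripper":0.094,"slide":[0.002,0,0],"yaw":0}]'
python3 -c "from h import *; where()"
python3 - <<'E'
from h import *
im=r.get_image('top')
cv2.imwrite('pics/c3.png',cv2.resize(im['color'][120:290,220:470,::-1],None,fx=3.2,fy=3.2))
E
```

```text
clock: 5.7
position: [0.5867, -0.0717, 0.2593]
eef_rot: [-3.141, -0.0, 1.447]
force: [-0.0, -2.7, 1.6]
opening: 0.0941
grip_force: 1.3
t 5.7 local 0.0005 -0.07 z 0.2593 toolx err -0.0003 F [ 0.33 -2.66  1.64] open 0.09411606654572974
clock: 5.9
position: [0.5872, -0.0677, 0.2593]
eef_rot: [-3.141, -0.0, 1.447]
force: [-0.6, -2.7, 0.2]
opening: 0.094
grip_force: 1.1
t 5.9 local 0.0005 -0.066 z 0.2593 toolx err -0.0002 F [-0.28 -2.75  0.2 ] open 0.09401696033441759
```

View pics/c3.png

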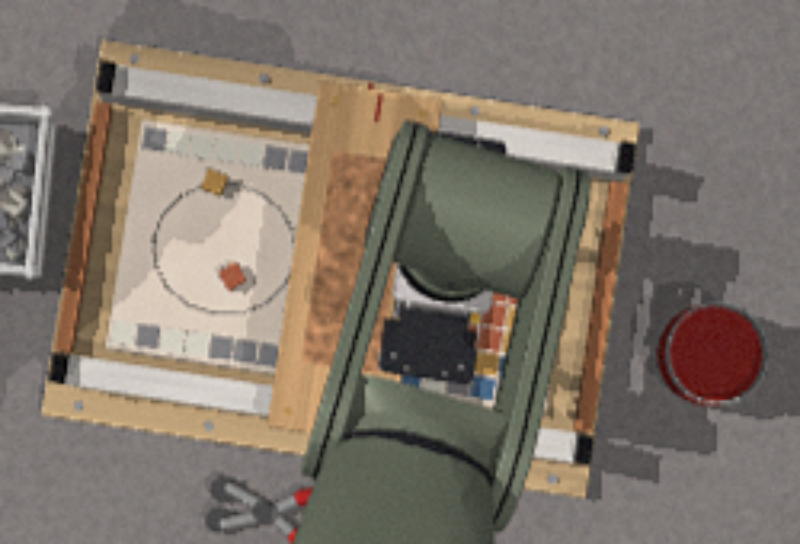

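The far mark is at (378,108), a few mm short of the index. I continue in 1–2 mm steps and watch the force.

```bash
for i in 1; do
python3 -m inch '[{"gripper":0.094,"slide":[0.0015,0,0],"yaw":0},{"gripper":0.094,"slide":[0.0015,0,0],"yaw":0}]' >/dev/null; python3 -c "from h import *; where()"
python3 -m inch '[{"gripper":0.094,"slide":[0.0015,0,0],"yaw":0},{"gripper":0.094,"slide":[0,0,0],"yaw":0}]' >/dev/null; python3 -c "from h import *; where()"
python3 -m inch '[{"gripper":0.094,"slide":[0.0015,0,0],"yaw":0},{"gripper":0.094,"slide":[0,0,0],"yaw":0}]' >/dev/null; python3 -c "from h import *; where()"
done
```

```text
t 6.15 local 0.0005 -0.0632 z 0.2594 toolx err -0.0003 F [-0.22 -1.09 -0.63] open 0.09352703713989342
t 6.35 local 0.0005 -0.0615 z 0.2594 toolx err -0.0002 F [-0.05 -1.49 -0.38] open 0.09390723483854406
t 6.55 local 0.0007 -0.06 z 0.2596 toolx err -0.0004 F [-0.01  1.31 -0.51] open 0.09389738946328603
```

```bash

python3 -m inch '[{"gripper":0.094,"slide":[0.0015,0,0],"yaw":0},{"gripper":0.094,"slide":[0,0,0],"yaw":0}]' >/dev/null; python3 -c "from h import *; where()"
python3 - <<'E'
from h import *
im=r.get_image('side')
P=np.array([proj(im,(*(S+a*ex+b*ey),z)) for a in(-.14,.14) for b in(-.05,.05) for z in(.073,.081)]);print(P.round(1))
x0,y0=230,180
cv2.imwrite('pics/s1.png',cv2.resize(im['color'][y0:y0+130,x0:x0+170,::-1],None,fx=4.5,fy=4.5,interpolation=cv2.INTER_CUBIC))
E
```

```text
t 6.75 local 0.0007 -0.0586 z 0.2597 toolx err -0.0004 F [-0.56 -0.63 -0.32] open 0.09413156645086247
[[348.9 235.7]
 [349.  233.5]
 [339.9 249.9]
 [340.  247.6]
 [268.7 222.3]
 [268.6 220.1]
 [256.2 235.2]
 [256.1 233. ]]
```

View pics/s1.png

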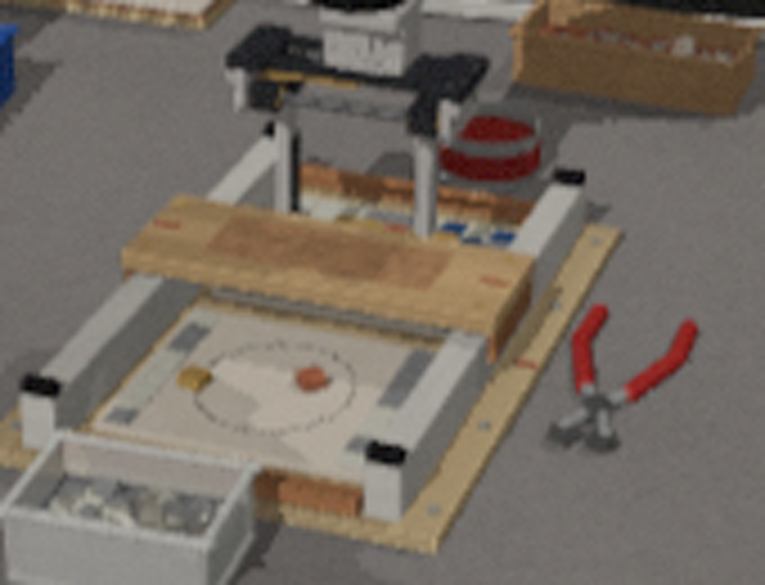

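The side view shows the +y top corners at crop px (125,250) and (492,315). The seated predictions are (118,248) and (495,315), and riding would be about 10 px higher. Both ends look down. I confirm by feel: a locked bridge should resist a further push.

```bash

python3 -m inch '[{"gripper":0.094,"slide":[0.0015,0,0],"yaw":0},{"gripper":0.094,"slide":[0,0,0],"yaw":0}]' >/dev/null; python3 -c "from h import *; where()"
python3 -m inch '[{"gripper":0.094,"slide":[0.0015,0,0],"yaw":0},{"gripper":0.094,"slide":[0,0,0],"yaw":0}]' >/dev/null; python3 -c "from h import *; where()"
python3 -m inch '[{"gripper":0.094,"slide":[0.001,0,0],"yaw":0},{"gripper":0.094,"slide":[0,0,0],"yaw":0}]' >/dev/null; python3 -c "from h import *; where()"
```

```text
t 7.0 local 0.0008 -0.0573 z 0.2597 toolx err -0.0003 F [ 0.17 -1.66 -0.41] open 0.09430683657159863
t 7.2 local 0.0007 -0.0559 z 0.2597 toolx err -0.0002 F [ 0.31 -1.49  0.34] open 0.09420800441554257
t 7.4 local 0.0007 -0.0548 z 0.2597 toolx err -0.0002 F [-0.13 -1.24 -0.06] open 0.09403947608172875
```

```bash

python3 -m inch '[{"gripper":0.094,"slide":[0.001,0,0],"yaw":0},{"gripper":0.094,"slide":[0,0,0],"yaw":0}]' >/dev/null; python3 -c "from h import *; where()"
python3 -m inch '[{"gripper":0.094,"slide":[0.001,0,0],"yaw":0},{"gripper":0.094,"slide":[0,0,0],"yaw":0}]' >/dev/null; python3 -c "from h import *; where()"
python3 - <<'E'
from h import *
im=r.get_image('top')
for z in(.073,.081): print(proj(im,(*(S+.12*ex),z)),[((np.array(proj(im,(*(S+a*ex+b*ey),z)))-[220+70,120+10])*6).round() for a in(.14,) for b in(-.05,.05)])
print((np.array([proj(im,(*(S+.125*ex),z)) for z in(.073,.081)])-[290,130])*6)
cv2.imwrite('pics/c4.png',cv2.resize(im['color'][130:230,290:390,::-1],None,fx=6,fy=6,interpolation=cv2.INTER_CUBIC))
im=r.get_image('side')
cv2.imwrite('pics/s2.png',cv2.resize(im['color'][210:270,245:355,::-1],None,fx=7,fy=7,interpolation=cv2.INTER_CUBIC))
E
```

```text
t 7.6 local 0.0007 -0.0544 z 0.2597 toolx err -0.0006 F [ 0.3  -4.64 -0.88] open 0.0941079420106036
t 7.8 local 0.0007 -0.054 z 0.2598 toolx err -0.001 F [-0.01 -6.94  0.85] open 0.09409227512302498
(np.float64(334.6184498479812), np.float64(155.14766041799106)) [array([390., 123.]), array([159.,  88.])]
(np.float64(334.7528221700051), np.float64(154.50687895263954)) [array([392., 119.]), array([159.,  83.])]
[[269.42873958 139.43935011]
 [270.24610369 135.52021019]]
```

View pics/c4.png

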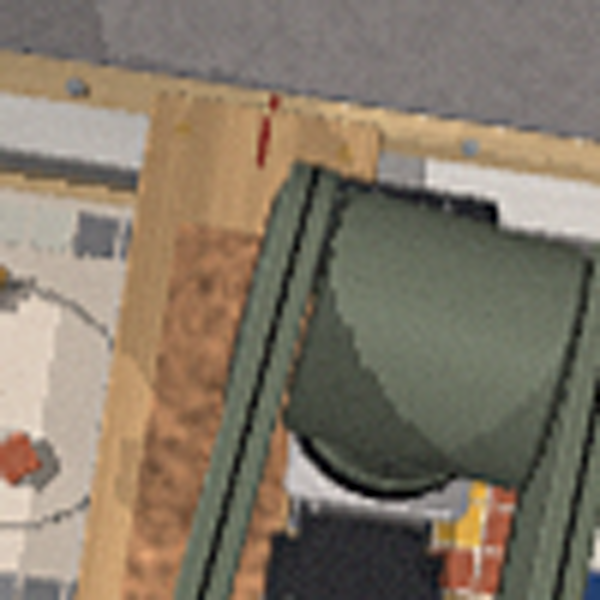

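View pics/s2.png

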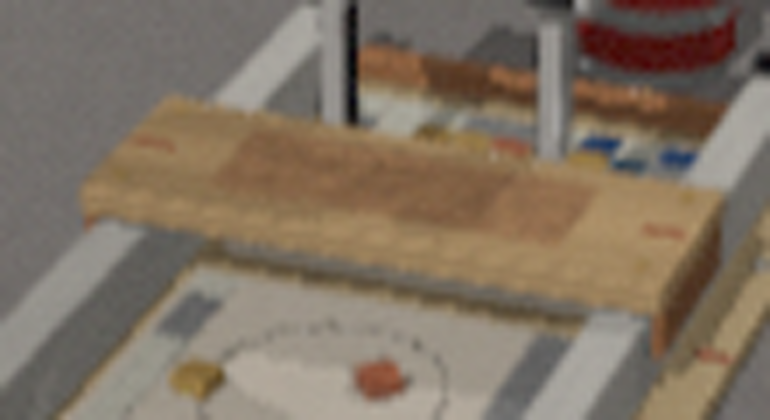

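The top crop shows the bridge's far mark (265,140) in line with the index mark (274,102), and the side view shows the board close over both rails. The push force rose to 7 N with no motion, so it is against the notch walls. I back off and check both ends' heights from two views.

```bash
python3 -m inch '[{"gripper":0.094,"slide":[-0.005,0,0],"yaw":0},{"gripper":0.094,"slide":[-0.02,0,0],"yaw":0},{"gripper":0.094,"slide":[-0.03,0,0],"yaw":0},{"gripper":0.094,"slide":[0,0,-0.03],"yaw":0},{"gripper":0.094,"slide":[0,0,-0.04],"yaw":0},{"gripper":0.094,"slide":[0,0,-0.04],"yaw":0},{"gripper":0.094,"slide":[-0.04,0,-0.03],"yaw":0},{"gripper":0.094,"slide":[-0.04,0,0],"yaw":0},{"gripper":0.094,"slide":[-0.04,0,0],"yaw":0},{"gripper":0.094,"slide":[-0.04,0,0],"yaw":0}]'
python3 -m inch '[{"gripper":0.094,"slide":[-0.04,0,0],"yaw":0},{"gripper":0.094,"slide":[-0.04,0,0],"yaw":0},{"gripper":0.094,"slide":[-0.02,0,0],"yaw":0},{"gripper":0.094,"slide":[0,0,0],"yaw":0}]' >/dev/null
python3 - <<'E'
from h import *
where()
def red(im,z0):
    b=im['color'].astype(int);m=((b[:,:,0]>110)&(b[:,:,1]<90)&(b[:,:,2]<90)&(b[:,:,0]-b[:,:,1]>60)).astype(np.uint8)
    n,l,s,c=cv2.connectedComponentsWithStats(m)
    for i in range(1,n):
        p=ray(im,*c[i],z0)[:2]-S;a,q=p@ex,p@ey
        if 3<=s[i,4] and abs(a)<.17 and abs(q)<.06: yield c[i].round(2),s[i,4],a.round(4),q.round(4)
T=r.get_image('top');D=r.get_image('side')
for im in(T,D):
    print("--")
    for x in red(im,.073): print(x)
for a in(-.125,.125): print([np.round(proj(im,(*(S+a*ex),z)),1) for im in(T,D) for z in(.073,.081)])
cv2.imwrite('pics/s3.png',cv2.resize(D['color'][210:270,245:355,::-1],None,fx=7,fy=7,interpolation=cv2.INTER_CUBIC))
cv2.imwrite('pics/c5.png',cv2.resize(T['color'][120:290,220:470,::-1],None,fx=3.2,fy=3.2,interpolation=cv2.INTER_CUBIC))
E
```

```text
clock: 8.9
position: [0.5624, -0.2687, 0.4002]
eef_rot: [3.14, -0.002, 1.448]
force: [-0.1, 0.5, -0.1]
opening: 0.0941
grip_force: 0.0
t 9.3 local 0.0003 -0.3698 z 0.3991 toolx err -0.0033 F [-0.7   0.33 -0.14] open 0.09419198778276323
--
(array([333.4, 153.3]), np.int32(10), np.float64(0.1243), np.float64(0.0038))
(array([318.6, 249.7]), np.int32(10), np.float64(-0.1261), np.float64(0.0046))
(array([318.17, 258.67]), np.int32(6), np.float64(-0.1488), np.float64(0.0023))
--
[array([320.5, 249.5]), array([320.5, 249.5]), array([339.9, 241.9]), array([340. , 239.6])]
[array([334.9, 153.2]), array([335. , 152.6]), array([266.8, 229.3]), array([266.7, 227.1])]
```

View pics/c5.png

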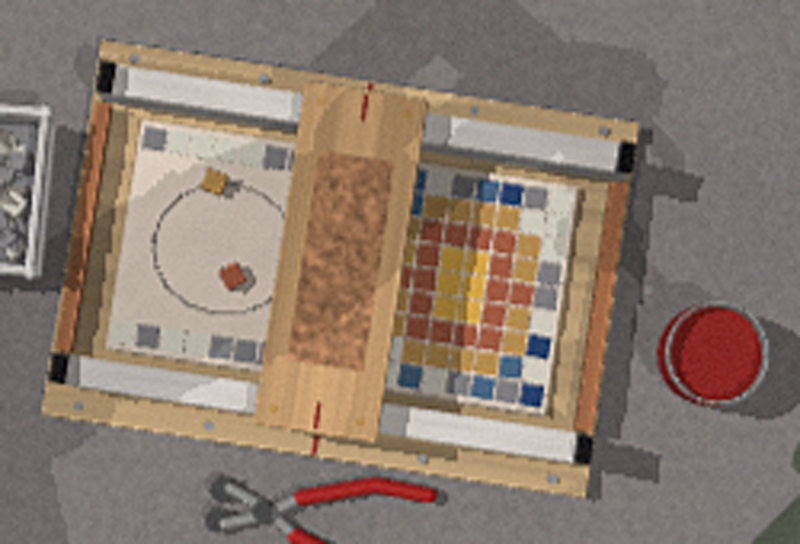

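The clear top view shows the bridge marks (366,100) and (318,415) beside the index marks, with nothing else disturbed. Now I measure the height of each end in the side view.

```bash
python3 - <<'E'
from h import *
D=r.get_image('side');T=r.get_image('top')
def cen(im,p,w):
    u,v=int(round(p[0])),int(round(p[1]));b=im['color'][v-w:v+w+1,u-w-3:u+w+4].astype(float)
    k=b[:,:,0]-1.0*b[:,:,1];k=np.clip(k-np.median(k)-15,0,None);yy,xx=np.mgrid[v-w:v+w+1,u-w-3:u+w+4]
    return np.array([(xx*k).sum()/k.sum(),(yy*k).sum()/k.sum()]),k.sum()
for a in(-.125,.125):
    q=(*(S+a*ex+.003*ey),.075)
    t,_=cen(T,proj(T,q),3);d,k=cen(D,proj(D,q),3)
    # ray-ray
    def dirn(im,p): o=np.array(im["origin"]);x=ray(im,*p,0)-o;return o,x/np.linalg.norm(x)
    o1,d1=dirn(T,t);o2,d2=dirn(D,d)
    A=np.stack([d1,-d2],1);s=np.linalg.lstsq(A,o2-o1,rcond=None)[0];m=(o1+s[0]*d1+o2+s[1]*d2)/2
    print(a,t.round(1),d.round(2),k,"xyz",m.round(4),"gap",np.linalg.norm(o1+s[0]*d1-o2-s[1]*d2).round(4),"loc",((m[:2]-S)@ex).round(4),((m[:2]-S)@ey).round(4))
E
```

```text
-0.125 [318.7 249.3] [340.33 242.83] 6.0 xyz [0.4701 0.0174 0.0719] gap 0.0024 loc -0.1263 0.0041
 ** On entry to DLASCL parameter number  4 had an illegal value
 ** On entry to DLASCL parameter number  4 had an illegal value
 ** On entry to DLASCL parameter number  4 had an illegal value
 ** On entry to DLASCL parameter number  4 had an illegal value
 ** On entry to DLASCL parameter number  5 had an illegal value
 ** On entry to DLASCL parameter number  4 had an illegal value<stdin>:6: RuntimeWarning: invalid value encountered in scalar divide
Traceback (most recent call last):
numpy.linalg.LinAlgError: SVD did not converge in Linear Least Squares
```

View pics/s3.png

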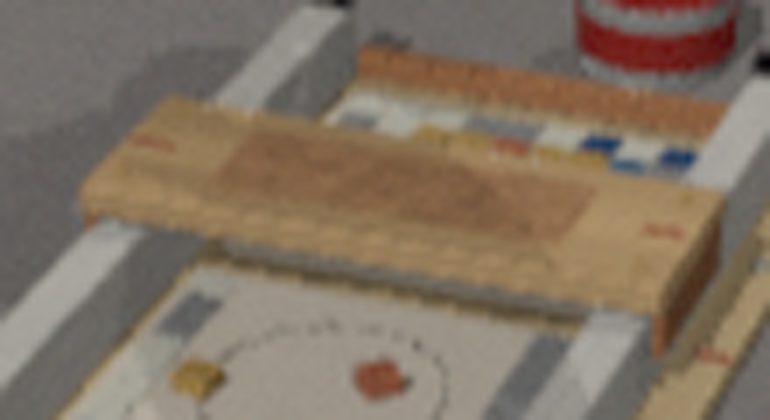

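In the side crop the near mark is at (663,230), or image v of 242.4, and the far mark is at (152,143), or v of 229.9. The seated predictions are 242.4 and 229.8, and riding would be 2.2 px higher, so both ends are fully down.

```bash
python3 -c "from bench import r; print(r.sign_off())"
```

```text
the job is handed in; nothing more can be done
None
```

I pushed the bridge along the rails into its notches at the red index marks; the camera views show both ends level and fully down and nothing else visibly disturbed, and the job is handed in at about 9.5 s.

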